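# Clamp the seed tray in the sowing jig

## Task

Push the black seed tray along its guide rails until it sits fully home against the wooden end stop, then push the clamp's handle over, away from the tray, past its dead point until it snaps down into lock with the clamp's foot pressing on the tray's rim. Work by pushing only: do not lift or tip the tray, and leave the pot, the jar and the label box where they are.

Things in the scene. Friction and masses are not known exactly. Their poses are not given: they have to be found in the camera images.
- jig: Plywood sowing jig fixed to the table: board 420 x 170 mm, 12 mm thick. Origin on the table under the board (board x = -225 to +195 mm). Its x axis is the way the tray slides home (towards the clamp); z up. Two guide rails along x (inner faces y = +-58 mm, tops 32 mm above the table). The clamp stands behind the end stop at y = 0: two steel cheeks x = 42 to 117 mm, 68 mm above the table.
- stop_face (a point): Centre of the wooden end stop's face, at x = +30 mm of the jig, 45 mm above the table; the stop is 130 mm wide and its top 60 mm above the table. Home means that the tray's rim touches this face: the tray's origin then is at x = -48 mm of the jig's origin.
- tray: Loose black plastic seed tray, 4 x 3 empty cells, with three white labels standing in its clamp-side half (89 mm high). 156 (x) x 126 x 45 mm over its rim, about 0.22 kg. Origin at the centre of its underside, x as the jig's x, z up. Lies on the board (origin 12 mm above the table) between the rails, 3 mm play each side, 25 to 60 mm short of the stop. Slides at 1 to 4 N.
- tray_end (a point): Middle of the tray's end edge away from the clamp, the place to push: outer edge of the rim, 43 mm above the tray's underside, 78 mm from its origin in -x. The rim is 4 mm thick and overhangs the tray's wall by 8 mm. 126 mm from the jig's origin in -x when the tray is home.
- clamp_handle (a joint): Angle of the clamp's handle. 0 = open (nearly upright, leaning 0.15 rad from vertical towards the tray); grows as it swings away from the tray (to the jig's +x) and down; dead point 1.15; locked at its stop 1.45 (0.27 rad above level). A spring resists before the dead point (at most 0.85 N m, 8 to 9 N at the grip), then snaps the handle on to 1.45 by itself and keeps it. Starts at 0.
- handle_grip (a point): Point on the axis of the handle's round black rubber grip (22 mm diameter), 100 mm from the pivot. The grip reaches from about 60 to 130 mm from the pivot (the handle's end); below it is a 12 mm steel bar.
- handle_pivot (a point): Pivot of the clamp's handle, fixed in the jig at x = +80 mm, y = 0, 66 mm above the table; the handle turns about the jig's y axis.
- clamp_pad: Round rubber foot (15 mm diameter) under the end of the clamp's short arm; origin at the centre of its underside. Driven by the handle: about 24 mm over the tray's rim when open; when locked it presses by a spring, with a few newtons, on the rim of a tray that is home, 7 mm from the stop. Raised, arm and foot stay below 115 mm above the table, over the stop.
- pot: Loose empty terracotta pot, 80 mm across, 75 mm high, on the table beside the jig; origin at the centre of its underside. Leave alone.
- seed_jar: Loose glass jar with a metal lid, 56 mm across, 85 mm high, on the table beside the jig; origin at the centre of its underside. Leave alone.
- label_box: Loose open wooden box 75 x 55 x 50 mm with white labels (up to 81 mm high), on the table beside the jig on the robot's side; origin at the centre of its underside. Leave alone.
Mind the look-alikes: they are no part of the job. There is more than one size of the tray; the job needs the smallest.

How it is judged:
By the outcome, as a careful person would: the job done as asked, in the order asked, and still so for the second after the job is handed in, with the robot touching nothing.
It also fails if it takes over 48 s, if anything falls off the work surface, if the arm or the gripper's body presses on something with over 40 N, if the wrist force passes 120 N, or if a joint passes its speed limit or range.

## Robot

A 6-joint arm with a two-finger parallel gripper is mounted at the origin on the work surface. World frame = base frame: x ahead of the robot, y to its left, z up, the work surface at z = 0. Lengths are in mm, angles in rad, forces in N, time in s.
With the tool pointing down it reaches from about 350 to 975 mm from the base axis. Payload 7.1 kg.
Tool frame: the origin (TCP) lies on the front face of the gripper's body, between the roots of the fingers; the fingertips stand 80 mm ahead of it and the grasp point (between the pads) lies 61 mm ahead of it; z points along the fingers, y is the line along which they close (so a half turn about z gives the same grasp; the last joint's range is limited). The gripper opens to 88 mm and grips with 3 to 60 N. Pads are 20 mm wide; open, the fingers measure 115 mm over their backs; the gripper's body (75 mm by 178 mm) begins 61 mm behind the grasp point.
Start: joints at [1.096, 0.423, 1.63, -0, 1.089, -0.019], TCP at [275.081, 561.192, 302.675] pointing down, gripper open.
Joint ranges: [-3, 3], [-0.9, 2.11], [0.09, 2.58], [-1.31, 4.45], [0.11, 2.69], [-2.54, 2.54]. Speed limits (rad/s): [2.39, 2.39, 3.01, 3.14, 3.14, 3.14].

## Interface

Orientations are given as a rotation vector (axis times angle).
In Python, from workcell import readout, vision, close_job gives the robot as it stands.
- The arm moves only by the tool servo_tool, never from a script. Its argument "plan" is a list that holds one entry, the list of rows, each a list of 7 numbers: the gripper command: -1 is fully open, 1 is shut, values between are in proportion, then the shift along the world's x, y, z in units of 40 mm (1.0 is 40 mm), then the turn, a rotation vector about the world's x, y, z in units of 5 degrees (1.0 is 5 degrees). A call has 1 to 5 rows; each row shifts and turns the commanded pose from where the row before left it; what a row does not reach is not made up. A row lasts 1/12 s, in which the tool goes at most 41.7 mm and 7.16 degrees, less where a joint would pass 70% of its speed; a pose out of reach is approached as far as the arm can. A call is refused whole if a number of a shift passes 1 or a number of a turn 1, either way. A call with a gripper value outside its range is refused whole. The fingers move at their own pace and stop on an object; the grip force is fixed at half the most. Time passes only in rows, so rows that do not move let the fingers close. It gives the time, the measured TCP pose, the force, the opening and the grip force at its end, in the units of the state.
- readout.get_obs(): the state, without advancing time (a new reading comes with each control period).
- vision.get_image(name): name is "scene" or "top" or "wrist"; returns the picture (400x640x3 uint8, red, green, blue); there is no depth.
- vision.camera_params(name): a dict with "fx", "fy", "cx", "cy" (pixels), "D" ([k1, k2, p1, p2, k3] as OpenCV has them; the pictures are not rectified), "rvec" (rotation vector, rad) and "tvec" (3), from world to camera coordinates, as OpenCV has them; the wrist camera has in their place "hand_eye" (4x4, takes a point from camera to tool coordinates, whose origin is the TCP and whose axes are the flange's). Camera axes: x right, y down, z forward; pixel columns grow to the right and rows downward; lengths in mm; the calibration is good to about 2 mm. A picture is of the moment at which its call begins: read the wrist's pose just before it. camera_params takes no time and is no camera call.
- close_job(): hands the job in; it is judged then, once.
The state is a dict: "t": time; "qpos": joint angles; "qvel": joint speeds; "joint_torque": joint torques, N m; "ee_pos": TCP position; "orientation": TCP orientation; "ft_force": force on the tool from outside, world axes, zero at the start; "moment": the same for the moment, N m; "width": finger opening in mm; "grasp_force": force on a finger pad.
Only numpy, scipy, OpenCV 4.12 (cv2) and the standard library are available. Lean on these libraries where they do the work, as an engineer would, in place of code of your own. Each camera call takes 0.05 s, during which the arm holds its last target. There are 200 camera calls.

## Working session

There is one attempt and no reset: what is moved stays moved. The work goes in short steps, Python scripts to look and compute and a tool call to move; the robot and the scene stay as the last step left them, time stands still between calls to the robot, and variables do not carry over. Pictures are saved under pics/ and viewed, at most 10 in all, crops included, and the job is handed in when it is done.

Besides the shell and the picture viewer there is one more tool, called by a JSON object that holds its "api" and its "payload". servo_tool: Moves the arm, as the interface text tells. Its arguments: {"type":"object","properties":{"plan":{"type":"array"}},"required":["plan"]}

```bash
mkdir -p pics; cat > h.py <<'E'
import numpy as np, cv2
from workcell import readout, vision, close_job
def cam(n):
    p=vision.camera_params(n); K=np.array([[p['fx'],0,p['cx']],[0,p['fy'],p['cy']],[0,0,1.]]); D=np.array(p['D'],float)
    if 'hand_eye' in p:
        o=readout.get_obs(); T=np.eye(4); T[:3,:3]=cv2.Rodrigues(np.array(o['orientation'],float))[0]; T[:3,3]=o['ee_pos']
        M=np.linalg.inv(T@np.array(p['hand_eye'])); return K,D,M[:3,:3],M[:3,3]
    return K,D,cv2.Rodrigues(np.array(p['rvec'],float))[0],np.array(p['tvec'],float).ravel()
def ray(c,uv):
    K,D,R,t=c; q=cv2.undistortPoints(np.array(uv,float).reshape(-1,1,2),K,D).reshape(-1,2)
    return -R.T@t, np.c_[q,np.ones(len(q))]@R
def plane(c,uv,z):
    o,d=ray(c,uv); return o+d*((z-o[2])/d[:,2])[:,None]
def proj(c,P):
    K,D,R,t=c; return cv2.projectPoints(np.array(P,float).reshape(-1,3),cv2.Rodrigues(R)[0],t,K,D)[0].reshape(-1,2)
def save(n,f):
    im=vision.get_image(n); cv2.imwrite('pics/'+f,im[:,:,::-1]); return im
E
python3 - <<'E'
from h import *
save('scene','s0.png');save('top','t0.png')
print(readout.get_obs())
for n in('scene','top'):
    K,D,R,t=cam(n);print(n,K[0,0],-R.T@t,R[2])
E
```

```text
{'t': 0.1, 'qpos': array([ 1.09599136e+00,  4.23784162e-01,  1.63060120e+00, -1.65181236e-05,
        1.08859041e+00, -1.90216715e-02]), 'qvel': array([-0.00146712,  0.00057198, -0.00238906, -0.00203892,  0.00017154,
        0.00115062]), 'joint_torque': array([ 4.50233219e-04, -5.45609021e+01, -2.74325699e+01,  6.45813136e-02,
        1.87549082e-02, -2.95893528e-05]), 'ee_pos': array([274.91859382, 560.85715205, 301.97188833]), 'orientation': array([-7.09676707e-01, -3.06005296e+00,  2.11209587e-03]), 'ft_force': array([-0.36012752,  0.49682789, -0.4112409 ]), 'moment': array([-0.02429882,  0.0461361 ,  0.04914118]), 'grasp_force': 0.0, 'width': 87.87376640174111}
scene 423.77833074018747 [ 971.95628494 -413.87755093 1072.59500882] [-0.40283188  0.31669433 -0.85873813]
top 404.21730665375486 [ 351.79535727  -91.85757211 1067.97447622] [ 0.19776539 -0.01427719 -0.9801454 ]
```

View pics/t0.png

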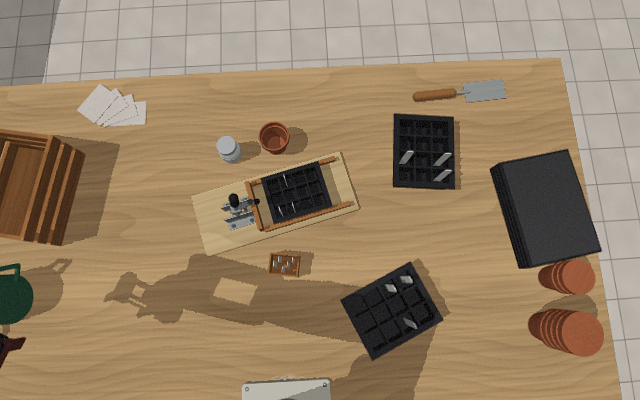

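View pics/s0.png

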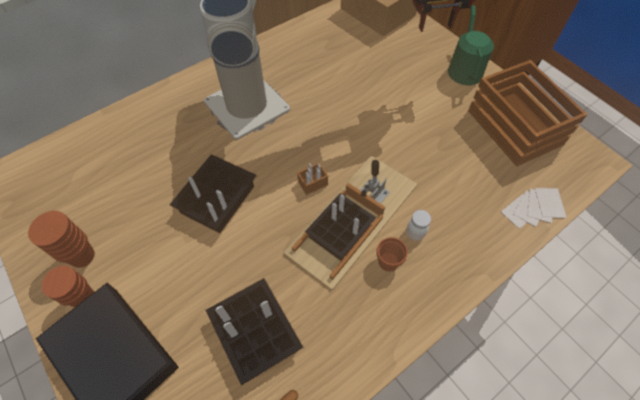

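The top view shows the jig at about (192..358, 152..255), with its clamp at the left (about (235,205)) and the smallest tray inside it at about (298,192). The pot is at (274,137), the jar at (229,150) and the label box at (285,264). I'll get a closer look for the corners.

```bash
python3 - <<'E'
from h import *
a=cv2.imread('pics/t0.png')[140:268,180:370]; b=cv2.imread('pics/s0.png')[150:295,275:430]
cv2.imwrite('pics/c0.png',cv2.resize(a,None,fx=4,fy=4,interpolation=cv2.INTER_CUBIC))
cv2.imwrite('pics/c1.png',cv2.resize(b,None,fx=4,fy=4,interpolation=cv2.INTER_CUBIC))
c=cam('top'); P=plane(c,[[342,152],[358,208],[208,255],[192,198]],12); print(P.round(0))
m=P.mean(0);print(m)
for i in range(4): print(np.linalg.norm(P[i]-P[(i+1)%4]))
E
```

```text
[[ 687. -179.   12.]
 [ 530. -210.   12.]
 [ 428.  188.   12.]
 [ 582.  230.   12.]]
[556.87853822   7.4005214   12.        ]
160.32745538123174
411.1744660123998
159.40943604984287
422.2458356194983
```

View pics/c0.png

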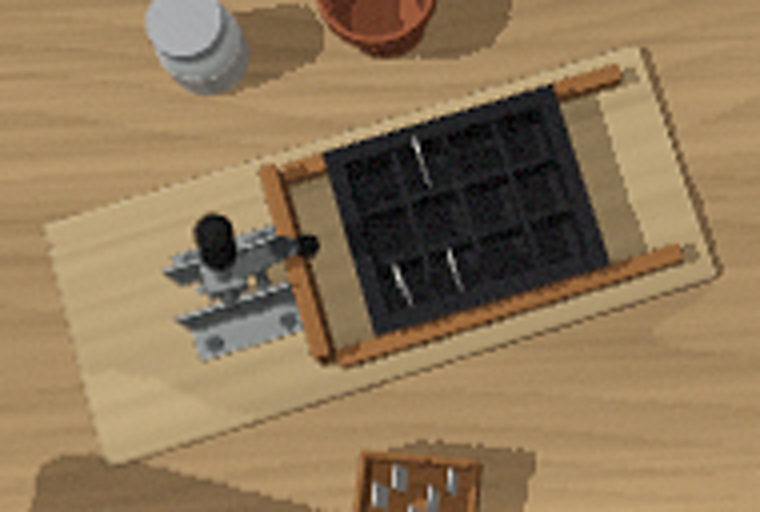

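View pics/c1.png

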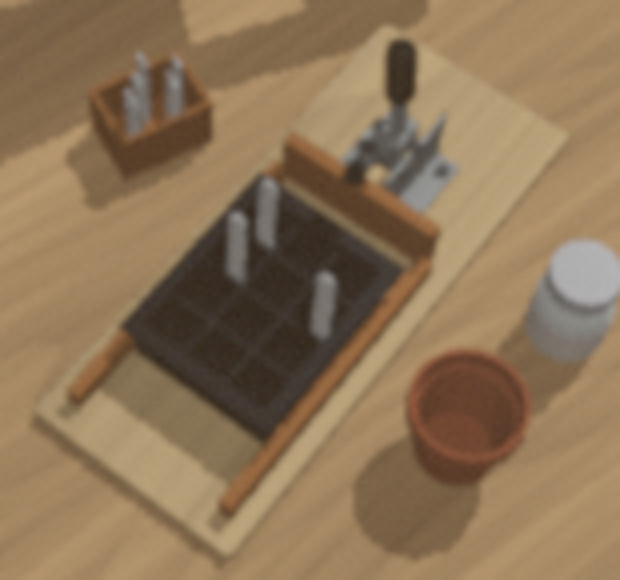

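Crop of the top view: board corners are at crop (45,227), (645,47), (720,270), (112,463). Tray rim corners are at (325,152), (553,86), (608,262), (375,333), and the grip top is at (213,228). The second crop confirms the tray is short of the stop and the handle is upright.

```bash
python3 - <<'E'
from h import *
def fit(J,W):
    J=np.array(J,float);W=W[:,:2];a=J-J.mean(0);b=W-W.mean(0)
    th=np.arctan2((a[:,0]*b[:,1]-a[:,1]*b[:,0]).sum(),(a*b).sum())
    R=np.array([[np.cos(th),-np.sin(th)],[np.sin(th),np.cos(th)]])
    t=W.mean(0)-R@J.mean(0); return th,t,(W-(J@R.T+t)).round(1)
f=lambda p,x,y:(np.array(p)+.5)/4-.5+[x,y]
for n,x,y,b,tr in(('top',180,140,[[45,227],[645,47],[720,270],[112,463]],[[325,152],[553,86],[608,262],[375,333]]),
               ('scene',275,150,[[567,133],[225,556],[37,412],[390,25]],[[402,268],[265,437],[128,326],[266,175]])):
    c=cam(n); W=plane(c,f(b,x,y),12)
    # +x world side is jig -y? (x jig ~ +y world => y jig ~ -x world)
    J=[[195,-85],[-225,-85],[-225,85],[195,85]]
    th,t,r=fit(J,W);print(n,'jig',th,t,r.tolist())
    th2,t2,r2=fit([[78,-63],[-78,-63],[-78,63],[78,63]],plane(c,f(tr,x,y),57));R=np.array([[np.cos(th),-np.sin(th)],[np.sin(th),np.cos(th)]])
    print('tray',th2,t2,R.T@(t2-t),r2.tolist())
    np.save('pics/%s.npy'%n,[th,*t])
E
```

```text
top jig 1.821542862437926 [555.09467997  22.55362764] [[-2.4, 0.9], [-4.1, -1.3], [3.5, 1.7], [3.0, -1.3]]
tray 1.8078233331074927 [574.40196002 -49.99544222] [-75.07093755  -0.70209341] [[-1.5, -1.9], [-2.3, 0.5], [2.1, 1.8], [1.7, -0.4]]
scene jig 1.8225634764289629 [555.51576512  26.21761317] [[-3.8, -1.2], [-3.3, -1.2], [3.4, 1.7], [3.7, 0.7]]
tray 1.810473030671415 [576.03493778 -48.86547643] [-77.82764809  -1.16789642] [[-4.8, -1.9], [-0.9, -2.7], [3.1, 4.0], [2.6, 0.5]]
```

Two views agree: jig yaw ≈ 1.822 rad, origin ≈ (555, 24), and the tray is about 28 mm short. I'll fly high to a spot behind the tray end and turn the tool by −49.5°, so that its x axis lies along the jig's x.

{"api": "servo_tool", "payload": {"plan": [[[0,0.41,-0.9,0.14,0,0,-0.99],[0,0.41,-0.9,0.14,0,0,-0.99],[0,0.41,-0.9,0.14,0,0,-0.99],[0,0.41,-0.9,0.14,0,0,-0.99],[0,0.41,-0.9,0.14,0,0,-0.99]]]}}

```text
t: 0.52
ee_pos: [357.2, 379.4, 330.5]
orientation: [-1.354, -2.835, 0.001]
ft_force: [1.1, 0.2, 0.3]
width: 58.0
grasp_force: 0.0
```

{"api": "servo_tool", "payload": {"plan": [[[0,0.41,-0.9,0,0,0,-0.99],[0,0.41,-0.9,0,0,0,-0.99],[0,0.41,-0.9,0,0,0,-0.99],[0,0.41,-0.9,0,0,0,-0.99],[0,0.41,-0.9,0,0,0,-0.99]]]}}

```text
t: 0.93
ee_pos: [439.3, 199.3, 330.6]
orientation: [-1.931, -2.478, 0.0]
ft_force: [0.3, -0.2, 0.3]
width: 44.0
grasp_force: 0.0
```

{"api": "servo_tool", "payload": {"plan": [[[0,0.41,-0.9,0,0,0,0],[0,0.41,-0.9,0,0,0,0],[0,0.41,-0.9,0,0,0,0],[0,0.41,-0.9,0,0,0,0],[0,0.41,-0.9,0,0,0,0]]]}}

```text
t: 1.35
ee_pos: [521.3, 19.2, 330.5]
orientation: [-1.926, -2.482, 0.0]
ft_force: [0.6, 0.3, 0.3]
width: 44.3
grasp_force: 0.0
```

{"api": "servo_tool", "payload": {"plan": [[[0,0.41,-0.9,0,0,0,0],[0,0.41,-0.9,0,0,0,0],[0,0.41,-0.9,0,0,0,0],[0,0.41,-0.9,0,0,0,0],[0,0,0,0,0,0,0]]]}}

```text
t: 1.77
ee_pos: [588.8, -128.4, 330.4]
orientation: [1.929, 2.476, -0.001]
ft_force: [0.5, 0.0, 0.2]
width: 44.0
grasp_force: 0.0
```

{"api": "servo_tool", "payload": {"plan": [[[0,0.17,-0.39,0,0,0,0],[0,0.17,-0.39,0,0,0,0],[0,0,0,0,0,0,0]]]}}

```text
t: 2.02
ee_pos: [601.3, -156.2, 330.5]
orientation: [1.926, 2.481, -0.001]
ft_force: [0.3, -0.4, -0.2]
width: 43.8
grasp_force: 0.0
```

```bash
python3 - <<'E'
from h import *
c=cam('wrist'); im=save('wrist','w0.png'); o=readout.get_obs();print(o['ee_pos'],o['orientation'])
th=1.822;R=np.array([[np.cos(th),-np.sin(th)],[np.sin(th),np.cos(th)]]);t=[555.3,24.4]
for n,j in(('tray rim',[[-154,-63,57],[-154,63,57],[2,-63,57],[2,63,57]]),('stop top',[[30,-65,60],[30,65,60]]),('board',[[-225,-85,12],[-225,85,12]])):
    j=np.array(j,float); W=np.c_[j[:,:2]@R.T+t,j[:,2]]; print(n,proj(c,W).round(0).tolist())
E
```

```text
[ 600.71759286 -154.95295396  330.45177993] [-1.92681066e+00 -2.48132023e+00  1.16440962e-04]
tray rim [[373.0, 148.0], [263.0, 148.0], [380.0, -7.0], [256.0, -7.0]]
stop top [[384.0, -41.0], [251.0, -41.0]]
board [[381.0, 198.0], [254.0, 198.0]]
```

View pics/w0.png

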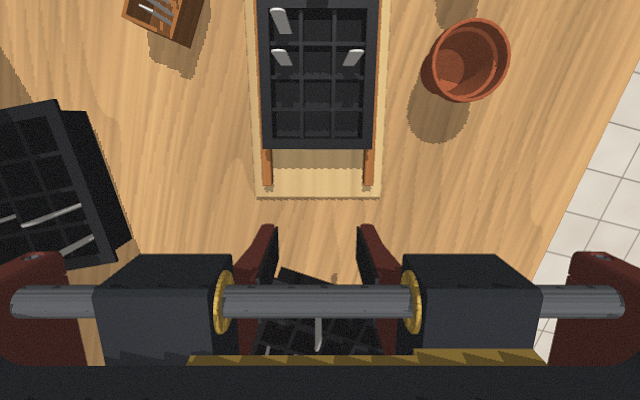

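The wrist view agrees with the model: the tray's near rim edge is predicted at (263..373,148) and seen at (261..372,149). I'm on the jig's centre line, 21 mm behind the rim, so I'll descend.

{"api": "servo_tool", "payload": {"plan": [[[0,0,0,-1,0,0,0],[0,0,0,-1,0,0,0],[0,0,0,-1,0,0,0],[0,0,0,-1,0,0,0],[0,0,0,-0.8,0,0,0]]]}}

```text
t: 2.48
ee_pos: [599.2, -152.7, 136.2]
orientation: [-1.923, -2.482, 0.001]
ft_force: [-1.6, -0.6, -0.1]
width: 44.1
grasp_force: 0.0
```

{"api": "servo_tool", "payload": {"plan": [[[0,0,0,-0.38,0,0,0],[0,0,0,0,0,0,0],[0,0,0,0,0,0,0]]]}}

```text
t: 2.73
ee_pos: [599.9, -153.2, 123.0]
orientation: [-1.923, -2.482, 0.001]
ft_force: [1.5, 0.1, 0.7]
width: 44.1
grasp_force: 0.0
```

```bash
python3 -c "
from h import *
print(np.round(vision.camera_params('wrist')['hand_eye'],2))"
```

```text
[[  0.    -0.97  -0.26  68.61]
 [  1.     0.    -0.    -0.74]
 [  0.    -0.26   0.97 -81.51]
 [  0.     0.     0.     1.  ]]
```

{"api": "servo_tool", "payload": {"plan": [[[0,-0.03,0.12,0,0,0,0],[0,-0.03,0.12,0,0,0,0],[0,-0.03,0.12,0,0,0,0],[0,-0.02,0.08,0,0,0,0],[0,-0.02,0.08,0,0,0,0]]]}}

```text
t: 3.15
ee_pos: [595.6, -132.8, 124.6]
orientation: [1.924, 2.481, 0.001]
ft_force: [0.8, -1.4, 0.5]
width: 44.0
grasp_force: 0.8
```

{"api": "servo_tool", "payload": {"plan": [[[0,-0.02,0.08,0,0,0,0],[0,-0.02,0.08,0,0,0,0],[0,-0.02,0.08,0,0,0,0],[0,-0.02,0.08,0,0,0,0],[0,0,0,0,0,0,0]]]}}

```text
t: 3.57
ee_pos: [591.6, -119.8, 123.3]
orientation: [-1.925, -2.482, 0.0]
ft_force: [-0.2, -0.8, 0.0]
width: 43.7
grasp_force: 0.0
```

{"api": "servo_tool", "payload": {"plan": [[[0,-0.015,0.06,0,0,0,0],[0,-0.015,0.06,0,0,0,0],[0,-0.015,0.06,0,0,0,0],[0,-0.01,0.04,0,0,0,0],[0,0,0,0,0,0,0]]]}}

```text
t: 3.98
ee_pos: [589.4, -111.2, 123.3]
orientation: [-1.925, -2.482, 0.0]
ft_force: [0.5, 1.1, -0.7]
width: 44.2
grasp_force: 0.0
```

{"api": "servo_tool", "payload": {"plan": [[[0,-0.01,0.03,0,0,0,0],[0,-0.01,0.03,0,0,0,0],[0,0,0.03,0,0,0,0]]]}}

```text
t: 4.23
ee_pos: [588.7, -107.9, 123.4]
orientation: [-1.926, -2.482, 0.0]
ft_force: [-0.0, -1.2, -0.7]
width: 43.9
grasp_force: 0.3
```

{"api": "servo_tool", "payload": {"plan": [[[0,-0.01,0.03,0,0,0,0],[0,0,0.03,0,0,0,0],[0,0,0,0,0,0,0]]]}}

```text
t: 4.48
ee_pos: [588.8, -106.8, 123.6]
orientation: [1.923, 2.481, -0.002]
ft_force: [-0.7, -7.8, -1.1]
width: 44.2
grasp_force: 4.2
```

{"api": "servo_tool", "payload": {"plan": [[[0,-0.01,0.03,0,0,0,0],[0,-0.01,0.03,0,0,0,0],[0,0,0,0,0,0,0]]]}}

```text
t: 4.73
ee_pos: [588.7, -106.3, 124.1]
orientation: [1.92, 2.479, -0.003]
ft_force: [-0.4, -19.5, -0.4]
width: 44.0
grasp_force: 9.6
```

```bash
python3 - <<'E'
from h import *
a=save('top','t1.png')[140:268,180:370,::-1]; 
cv2.imwrite('pics/c2.png',cv2.resize(a,None,fx=4,fy=4,interpolation=cv2.INTER_CUBIC))
E
```

```text
(no output)
```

View pics/c2.png

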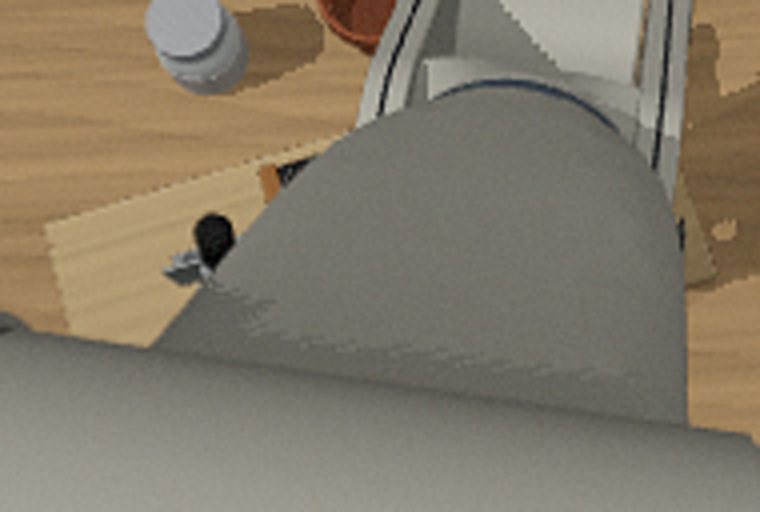

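The tray stopped with the force rising to 19.5 N at rim x ≈ −125 mm, which matches the home position. In the top view the arm hides most of the tray, but its corner meets the stop at (285,170). I'll back off, rise and look.

{"api": "servo_tool", "payload": {"plan": [[[0,0.03,-0.12,0,0,0,0],[0,0.05,-0.2,0,0,0,0],[0,0.05,-0.2,0,0,0,0],[0,0,0,0.6,0,0,0],[1,0,0,1,0,0,0]]]}}

```text
t: 5.2
ee_pos: [590.6, -124.1, 184.2]
orientation: [-1.922, -2.475, 0.005]
ft_force: [0.1, -0.2, -0.3]
width: 40.2
grasp_force: 0.0
```

{"api": "servo_tool", "payload": {"plan": [[[1,0,0,1,0,0,0],[1,0,0,1,0,0,0],[1,0,0,0.8,0,0,0],[1,-0.1,0.4,0,0,0,0],[1,-0.1,0.4,0,0,0,0]]]}}

```text
t: 5.62
ee_pos: [585.9, -92.4, 302.1]
orientation: [1.925, 2.477, 0.004]
ft_force: [-0.4, 0.2, -0.3]
width: 7.8
grasp_force: 0.0
```

{"api": "servo_tool", "payload": {"plan": [[[1,-0.2,0.8,0,0,0,0],[1,-0.2,0.8,0,0,0,0],[1,0,0,0,0,0,0],[1,0,0,0,0,0,0]]]}}

```text
t: 5.95
ee_pos: [568.4, -26.7, 299.1]
orientation: [-1.922, -2.484, 0.001]
ft_force: [-0.8, -0.1, 0.1]
width: 0.5
grasp_force: 0.0
```

```bash
python3 - <<'E'
from h import *
c=cam('wrist'); im=save('wrist','w1.png'); o=readout.get_obs()
th=1.822;R=np.array([[np.cos(th),-np.sin(th)],[np.sin(th),np.cos(th)]]);t=np.array([555.3,24.4])
print(o['ee_pos'],R.T@(o['ee_pos'][:2]-t))
for n,j in(('tray rim home',[[-126,-63,57],[-126,63,57],[30,-63,57],[30,63,57]]),('stop top',[[30,-65,60],[30,65,60]]),('grip',[[80-19.4,0,194.5],[80-15,0,165]])):
    j=np.array(j,float); W=np.c_[j[:,:2]@R.T+t,j[:,2]]; print(n,proj(c,W).round(0).tolist())
E
```

```text
[568.85428328 -27.62527623 299.27116361] [-53.76159573  -0.19694288]
tray rim home [[373.0, 245.0], [262.0, 245.0], [381.0, 101.0], [255.0, 101.0]]
stop top [[383.0, 101.0], [253.0, 101.0]]
grip [[319.0, 31.0], [319.0, 35.0]]
```

View pics/w1.png

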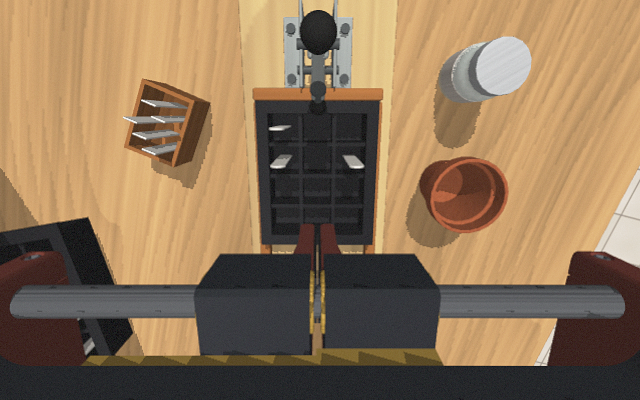

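The wrist view shows the tray rim touching the stop (edge at row 101, near edge at row 244), both as predicted for home. The grip is at (318,31) on the centre line. Next I move to the tray side of the handle with the fingers closed.

{"api": "servo_tool", "payload": {"plan": [[[1,-0.2,0.78,0,0,0,0],[1,-0.2,0.77,0,0,0,0],[1,0,0,-0.7,0,0,0],[1,0,0,-0.7,0,0,0],[1,0,0,0,0,0,0]]]}}

```text
t: 6.42
ee_pos: [550.7, 33.4, 239.1]
orientation: [-1.923, -2.477, 0.008]
ft_force: [-1.5, 0.1, -0.5]
width: 0.6
grasp_force: 0.0
```

{"api": "servo_tool", "payload": {"plan": [[[1,-0.05,0.2,0,0,0,0],[1,-0.05,0.2,0,0,0,0],[1,-0.03,0.12,0,0,0,0],[1,-0.03,0.12,0,0,0,0],[1,-0.03,0.12,0,0,0,0]]]}}

```text
t: 6.83
ee_pos: [545.7, 64.9, 244.6]
orientation: [1.925, 2.481, 0.002]
ft_force: [-0.1, -0.1, -0.8]
width: 0.9
grasp_force: 0.0
```

{"api": "servo_tool", "payload": {"plan": [[[1,-0.037,0.145,0,0,0,0],[1,-0.037,0.145,0,0,0,0],[1,-0.037,0.145,0,0,0,0],[1,-0.037,0.145,0,0,0,0],[1,-0.037,0.145,0,0,0,0]]]}}

```text
t: 7.25
ee_pos: [538.0, 93.7, 243.9]
orientation: [1.925, 2.482, 0.0]
ft_force: [0.8, -4.9, 4.5]
width: 0.7
grasp_force: 2.8
```

{"api": "servo_tool", "payload": {"plan": [[[1,-0.037,0.145,0,0,0,0],[1,-0.037,0.145,0,0,0,0],[1,-0.025,0.097,-0.05,0,0,0],[1,0,0,0,0,0,0]]]}}

```text
t: 7.58
ee_pos: [534.0, 109.5, 241.6]
orientation: [1.924, 2.482, 0.0]
ft_force: [1.9, -4.9, 3.3]
width: 0.6
grasp_force: 3.2
```

```bash
python3 - <<'E'
from h import *
o=readout.get_obs()
th=1.822;R=np.array([[np.cos(th),-np.sin(th)],[np.sin(th),np.cos(th)]]);t=np.array([555.3,24.4])
print(o['ee_pos'],R.T@(o['ee_pos'][:2]-t),o['ft_force'])
save('wrist','w2.png')
E
```

```text
[533.99596109 109.49136438 241.62204252] [87.71622622 -0.51577453] [ 1.94472417 -4.88209056  3.3278549 ]
```

View pics/w2.png

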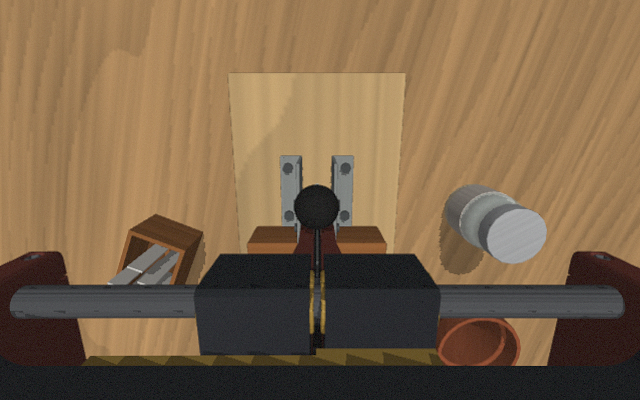

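The wrist view shows the closed fingers centred behind the grip (317,205) with the handle leaning over (about 0.3 rad past vertical). I'll continue along the arc.

{"api": "servo_tool", "payload": {"plan": [[[1,-0.033,0.128,-0.055,0,0,0],[1,-0.033,0.128,-0.055,0,0,0],[1,-0.033,0.128,-0.055,0,0,0],[1,-0.033,0.128,-0.055,0,0,0],[1,-0.033,0.128,-0.055,0,0,0]]]}}

```text
t: 8.05
ee_pos: [527.7, 134.7, 231.2]
orientation: [1.925, 2.481, 0.001]
ft_force: [1.4, -4.8, 6.3]
width: 0.5
grasp_force: 4.3
```

{"api": "servo_tool", "payload": {"plan": [[[1,-0.033,0.128,-0.09,0,0,0],[1,-0.033,0.128,-0.09,0,0,0],[1,-0.033,0.128,-0.09,0,0,0],[1,-0.028,0.109,-0.115,0,0,0],[1,-0.028,0.109,-0.115,0,0,0]]]}}

```text
t: 8.47
ee_pos: [521.2, 159.4, 210.7]
orientation: [-1.926, -2.482, -0.002]
ft_force: [0.1, 0.5, 2.1]
width: 0.2
grasp_force: 1.3
```

{"api": "servo_tool", "payload": {"plan": [[[1,-0.028,0.109,-0.115,0,0,0],[1,-0.025,0.097,-0.14,0,0,0],[1,-0.025,0.097,-0.14,0,0,0],[1,0,0,0,0,0,0]]]}}

```text
t: 8.8
ee_pos: [516.8, 171.2, 193.1]
orientation: [-1.924, -2.481, 0.003]
ft_force: [-0.0, 0.4, 0.4]
width: 0.7
grasp_force: 0.0
```

The force dropped to zero, so the handle has snapped. I'll rise clear, draw away and check.

{"api": "servo_tool", "payload": {"plan": [[[1,0,0,0.5,0,0,0],[1,0,0,1,0,0,0],[1,0,0,1,0,0,0],[1,0,0,1,0,0,0],[1,-0.4,0.9,0,0,0,0]]]}}

```text
t: 9.22
ee_pos: [506.8, 204.6, 342.4]
orientation: [1.927, 2.471, 0.016]
ft_force: [1.7, 0.6, 0.2]
width: 0.5
grasp_force: 0.0
```

{"api": "servo_tool", "payload": {"plan": [[[1,-0.4,0.9,0,0,0,0],[1,-0.4,0.9,0,0,0,0],[1,-0.4,0.9,0,0,0,0],[1,-0.4,0.9,0,0,0,0],[1,-0.4,0.9,0,0,0,0]]]}}

```text
t: 9.63
ee_pos: [420.8, 388.1, 334.6]
orientation: [-1.926, -2.482, 0.0]
ft_force: [0.7, -0.1, 0.5]
width: 0.4
grasp_force: 0.0
```

{"api": "servo_tool", "payload": {"plan": [[[1,-0.4,0.9,0,0,0,0],[1,-0.4,0.9,0,0,0,0],[1,-0.4,0.9,0,0,0,0],[1,0,0,0,0,0,0],[1,0,0,0,0,0,0]]]}}

```text
t: 10.05
ee_pos: [372.7, 496.0, 334.0]
orientation: [-1.922, -2.485, 0.001]
ft_force: [0.3, -0.0, 0.7]
width: 0.7
grasp_force: 0.0
```

```bash
python3 - <<'E'
from h import *
a=save('top','t2.png')[140:268,180:370,::-1]; b=save('scene','s2.png')[150:295,275:430,::-1]
r=lambda i:cv2.resize(i,(400,int(i.shape[0]*400/i.shape[1])),interpolation=cv2.INTER_CUBIC)
a,b=r(a),r(b);H=max(len(a),len(b));p=lambda i:cv2.copyMakeBorder(i,0,H-len(i),0,0,cv2.BORDER_CONSTANT)
cv2.imwrite('pics/c3.png',np.hstack([p(a),p(b)]))
o=readout.get_obs();print(o['ee_pos'],o['ft_force'])
E
```

```text
[373.96657748 493.99800089 334.1731418 ] [-0.32152136 -0.69969367 -0.08107953]
```

View pics/c3.png

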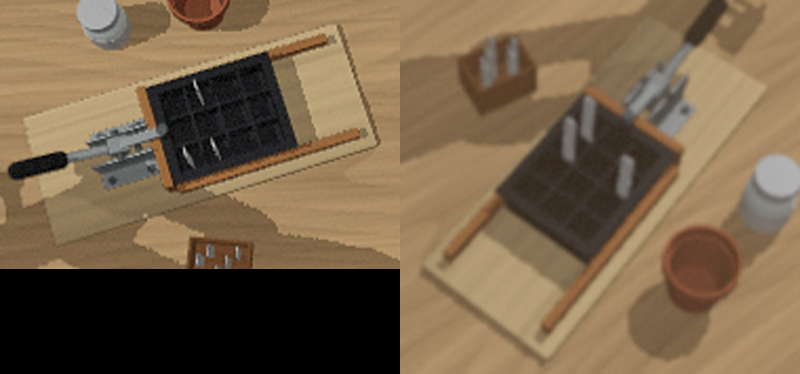

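Both views show the tray against the stop, the handle folded over with its grip end at crop (12,168), and the foot on the rim. The pot, jar and box have not moved. I'll check the handle angle numerically, then hand in.

```bash
python3 - <<'E'
from h import *
c=cam('top');th=1.822;R=np.array([[np.cos(th),-np.sin(th)],[np.sin(th),np.cos(th)]]);t=np.array([555.3,24.4])
for f in(1.0,1.15,1.3):
    j=np.array([80+130*np.sin(f),0]);print(f,((proj(c,[*(R@j+t),66+130*np.cos(f)])[0]-[180,140])*400/190).round(1))
d=cv2.absdiff(cv2.imread('pics/t0.png'),cv2.imread('pics/t2.png')).max(2)
for n,(x,y,X,Y) in dict(pot=(258,120,292,155),jar=(214,134,243,164),box=(266,250,303,278)).items(): print(n,(d[y:Y,x:X]>60).mean().round(3))
E
```

```text
1.0 [ 11.3 164.1]
1.15 [  8.2 168.8]
1.3 [  7.8 172.8]
pot 0.0
jar 0.0
box 0.0
```

```bash
python3 -c "
from h import *
print(close_job())"
```

```text
the job is handed in; nothing more can be done
None
```

The job is handed in: the tray sits against the end stop, the handle snapped over past its dead point with the foot on the tray's rim, and the pot, jar and label box did not move; the exact lock angle was too close to call from the top view.

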